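Mark the curved line on a tile in the stencil jig

ROBOT

A 6-joint arm with a two-finger parallel gripper is mounted at the origin on a cart in front of the work surface, level with it; the furniture and walls round the work are solid. World frame = base frame: x ahead of the robot, y to its left, z up, the work surface at z = 0. Lengths are in m, angles in degrees, forces in N, time in s.
With the tool pointing down it reaches from about 0.3 to 0.75 m from the base axis. Payload 8.5 kg.
Tool frame: the origin (TCP) lies midway between the tips of the shut fingers; the grasp point (between the pads) lies 19 mm behind it; z points along the fingers, y is the line along which they close (so a half turn about z gives the same grasp; the last joint's range is limited). The gripper opens to 85 mm and grips with 20 to 120 N. Pads are 22 mm wide; open, the fingers measure 114 mm over their backs; the gripper's body (76 mm by 85 mm) begins 54 mm behind the grasp point. The pads swing forward as they close: fully open they stand 13 mm farther back than shut.
Start: joints at [57.393, 21.807, 74.336, -0, 83.858, -12.336], TCP at [0.191, 0.516, 0.2] pointing down, gripper open.
Joint ranges: [-178.18, 178.18], [-50.72, 133.34], [12.68, 142.11], [-81.47, 261.47], [9.98, 163.14], [-165.26, 165.26]. Speed limits (degrees/s): [136.94, 136.94, 180, 180, 180, 180].

INTERFACE

Orientations are given as a 3x3 rotation matrix whose columns are the frame's x, y, z axes.
In Python, from rig import observe, optics, order, spotter gives the robot as it stands.
- The arm moves only by the tool move_arm, never from a script. Its argument "series" is text: rows parted by semicolons, each of 5 numbers parted by spaces: the shift along the tool's x, y, z in cm, then the turn about the tool's z in degrees, then the opening, from -1 (shut) to 1 (fully open). A call has 1 to 8 rows; each row is the pose to reach, as a shift and turn from the pose commanded when the call began, along the tool's axes at that moment; what a row does not reach only later rows make up. A row lasts 1/8 s, in which the tool goes at most 62.5 mm and 10.7 degrees, less where a joint would pass 70% of its speed; a pose out of reach is approached as far as the arm can. A call with a gripper value outside its range is refused whole. The fingers move at their own pace and stop on an object; "force" is the grip in N (left out, the last holds). Time passes only in rows, so rows that repeat a pose let the fingers close. It gives the time, the measured TCP pose, the force, the opening and the grip force at its end, in the units of the state.
- observe(): the state, without advancing time (a new reading comes with each control period).
- optics.get_image(name): name is "scene" or "top"; returns a dict with "pixels" (480x640x3 uint8, blue, green, red), "camera_matrix" (3x3 intrinsics, pixels), "dist" ([k1, k2, p1, p2, k3] as OpenCV has them; the pictures are not rectified), "rvec" (rotation vector, rad) and "tvec" (3), from world to camera coordinates, as OpenCV has them. Camera axes: x right, y down, z forward; pixel columns grow to the right and rows downward; lengths in m; the calibration is good to about 2 mm. A picture is of the moment at which its call begins. There is no depth.
- order.close_job(): hands the job in; it is judged then, once.
Trained networks look in the newest picture that a camera, given by its name, has taken for a name from the list of things; names that differ only in an ending like _2 or _b are one class to them, and where a whole thing is asked for, a point or a joint stands for the part that bears it (a point fixed in the world has none). Each returns a list of dicts, best first, with "score" (0 to 1); they miss things now and then, are a little off and sometimes report something else, mostly with a low value. They report only what shows in the picture. A call takes as long as a camera call. They do not tell look-alikes from the thing itself.
- spotter.find_in(thing, camera): "point" ([x, y, z] in m, in world coordinates, good to about 4 mm: the middle of the surface that is visible of it).
- spotter.cut_out(thing, camera): "pixels" (480x640 bool, what is visible of it).
- spotter.mark_of(thing, camera): "point" ([x, y, z] in m, in world coordinates, good to about 4 mm: a listed point, or the origin of a listed thing).
The state is a dict: "time_s": time; "q": joint angles; "qvel": joint speeds; "joint_efforts": joint torques, N m; "position": TCP position; "tool_rot": TCP orientation; "ft_force": force on the tool from outside, world axes, zero at the start; "wrist_torque": the same for the moment, N m; "grip_width": finger opening in m; "gripper_force": force on a finger pad.
Only numpy, scipy, OpenCV 4.12 (cv2) and the standard library are available. Lean on these libraries where they do the work, as an engineer would, in place of code of your own. Each camera call takes 0.05 s, during which the arm holds its last target. There are 200 camera calls.

TASK

Push the tile all the way into the marking jig until it meets the end stop, and swing the latch fully shut behind it so that it cannot shift. Then take the stylus from its stand, let its point down onto the tile through the wide round eye of the stencil's slot, and draw it slowly (about 2 cm a second) along to the other end of the slot in one stroke, with the sprung point lightly on the tile the whole way. Lift the stylus out and put it back upright in its stand with the collar resting on the block; leave the tile latched in the jig and the other things on the bench undisturbed.

Things in the scene. Friction and masses are not known exactly. Their poses are not given: they have to be found in the camera images.
- jig: Fixed tile-marking jig: plywood board, x -135 to +66 mm, y -68 to +68 mm, top at z = 12 mm. Side rails at y = -51.5 and +51.5 mm make a channel open toward -x (the robot), closed by an end stop at x = +50 mm; outside the stencil the rails rise to z = 16 mm. Origin: underside of the board, below the centre of the tile when home; x runs from the mouth to the stop, z up
- stencil (a point): Centre of the top of the fixed aluminium stencil plate over the inner channel: 97 mm (x, -34 to +63 in the jig frame) by 132 mm (y), 5 mm thick, top 30.5 mm above the bench, 1.5 mm above the tile. One through-slot 9 mm wide, an S-curve: in the jig frame x = 7 mm * sin(pi*y/38 mm), y from -38 mm (wide round eye, 15 mm across) to +38 mm (plain round end)
- tile: Loose square terracotta tile 100 x 100 x 12 mm, flat in the jig's channel, 1.5 mm play on each side. Origin: centre of its underside. At first it sticks out of the stencil toward the mouth by 40 to 70 mm; when home its x in the jig's frame is 0 and its rear edge is at x = -50 mm. Its top lies 24 mm above the bench
- latch (a joint): Steel swing latch: bar 14 mm wide, 8 mm thick (top 24.5 mm above the bench) on an upright pivot on the left entry rail. 0 rad: open, lying back along the rail toward the robot. Positive: anticlockwise from above. pi/2 (its stop): fully shut, lying across the channel just behind a home tile (2 mm play). Stays where it is left
- latch_pivot (a point): Pivot of the latch at the height of the bar's top; at (-60, +60, 24.5) mm in the jig's frame
- latch_knob (a point): Centre of the top of the upright wooden knob near the latch's free end: 12 mm thick, 28 mm tall, standing on the bar, 46 mm from the pivot; top 52.5 mm above the bench
- stylus: Loose marking stylus, 120 mm long, point down in its stand. Origin: centre of the underside of its steel collar (28 mm across, 4 mm thick); z up the handle. Wooden handle 14 mm thick, z +4 to +68 mm. Below: barrel 13 mm thick to z -24, 8 mm to -36, then a thin shank with a 4 mm ball point, bottom at z -52. The point is sprung: gives up to 5 mm, 0.5 N at first, 2.3 N at the end
- stylus_grip (a point): Middle of the stylus' handle, where to grip it, 36 mm above the underside of the collar; 88 mm above the point
- stylus_point (a point): Bottom of the stylus' ball point
- stand: Stylus stand, fixed on the bench: wooden block 52 x 52 mm, 60 mm high, on a foot 76 x 76 x 5 mm, with one upright hole 18 mm across from its top down to the foot. Origin: centre of its underside
- stand_hole (a point): Centre of the mouth of the stand's hole, 60 mm above the bench. When the stylus stands in it the collar rests on the block's top and the stylus' origin is at this point (up to 2.5 mm aside)
- pinch_pot: Bystander: small clay pot, 72 mm across, 64 mm high, standing loose; origin centre of its underside. It and the stand may change places
- stamp: Bystander: plaster stamp, 31 mm across, 53 mm high, standing loose left of the jig
- cone_plug: Bystander: small turned wooden cone, 23 mm across, 28 mm high, standing loose behind the jig to its left
- slot_0 (a point): Centre of the slot's wide round eye (start of the line), at the height of the tile's top
- slot_1 (a point): Point on the slot's centre line, at the height of the tile's top (24 mm above the bench, 6.5 mm below the stencil's top); slot_0 to slot_8 follow the slot about 10 to 11 mm apart
- slot_2 (a point): Point on the slot's centre line, at the height of the tile's top (24 mm above the bench, 6.5 mm below the stencil's top); slot_0 to slot_8 follow the slot about 10 to 11 mm apart
- slot_3 (a point): Point on the slot's centre line, at the height of the tile's top (24 mm above the bench, 6.5 mm below the stencil's top); slot_0 to slot_8 follow the slot about 10 to 11 mm apart
- slot_4 (a point): Point on the slot's centre line, at the height of the tile's top (24 mm above the bench, 6.5 mm below the stencil's top); slot_0 to slot_8 follow the slot about 10 to 11 mm apart
- slot_5 (a point): Point on the slot's centre line, at the height of the tile's top (24 mm above the bench, 6.5 mm below the stencil's top); slot_0 to slot_8 follow the slot about 10 to 11 mm apart
- slot_6 (a point): Point on the slot's centre line, at the height of the tile's top (24 mm above the bench, 6.5 mm below the stencil's top); slot_0 to slot_8 follow the slot about 10 to 11 mm apart
- slot_7 (a point): Point on the slot's centre line, at the height of the tile's top (24 mm above the bench, 6.5 mm below the stencil's top); slot_0 to slot_8 follow the slot about 10 to 11 mm apart
- slot_8 (a point): Last point of the slot's centre line, the centre of its plain round end, at the height of the tile's top
Things that resemble listed ones, but are neither listed nor needed, are in the scene too. What is meant by the stylus is not purple, and is the larger of those in its own colour.

How it is judged:
By the outcome, as a careful person would: the job done as asked, in the order asked, and still so for the second after the job is handed in, with the robot touching nothing.
It also fails if it takes over 72 s, if anything falls off the work surface, if the arm or the gripper's body presses on something with over 40 N, if the wrist force passes 120 N, or if a joint passes its speed limit or range.

## Working session

There is one attempt and no reset: what is moved stays moved. The work goes in short steps, Python scripts to look and compute and a tool call to move; the robot and the scene stay as the last step left them, time stands still between calls to the robot, and variables do not carry over. Pictures are saved under pics/ and viewed, at most 10 in all, crops included, and the job is handed in when it is done.

Besides the shell and the picture viewer there is one more tool, called after "Request:" as name(argument=value, ...) on one line, values as JSON. move_arm: Moves the arm, as the interface text tells. Its arguments: {"type":"object","properties":{"series":{"type":"string"},"force":{"type":"number"}},"required":["series"]}

```bash
mkdir -p pics; cat > look.py <<'E'
from rig import observe, optics, order, spotter
import cv2, numpy as np
E
python3 - <<'E'
from look import *
for c in ("scene","top"):
    im=optics.get_image(c); cv2.imwrite(f"pics/{c}0.png",im["pixels"])
    for n in ("jig","stencil","tile","latch","latch_knob","latch_pivot","stylus","stylus_grip","stand_hole","stand","pinch_pot","stamp","cone_plug","slot_0","slot_4","slot_8"):
        r=spotter.mark_of(n,c)
        print(c,n,[(np.round(np.array(d["point"])*1000,0).astype(int).tolist(),round(d["score"],2)) for d in r[:4]])
s=observe(); print(s["position"],s["tool_rot"],s["time_s"],s["ft_force"],s["grip_width"])
E
```

```text
scene jig [([574, 170, 2], 0.72)]
scene stencil [([591, 168, 30], 0.67)]
scene tile [([526, 177, 10], 0.66), ([586, 198, 25], 0.54)]Traceback (most recent call last):
  File "<stdin>", line 5, in <module>
ValueError: it knows: cone_plug, jig, latch_knob, latch_pivot, pinch_pot, slot, stamp, stand, stand_hole, stencil, stylus, stylus_grip, stylus_point, tile
```

```bash
python3 - <<'E'
from look import *
for c in ("scene","top"):
    im=optics.get_image(c); cv2.imwrite(f"pics/{c}0.png",im["pixels"])
    for n in ("jig","stencil","tile","latch_knob","latch_pivot","stylus","stylus_grip","stand_hole","stand","pinch_pot","slot_0"):
        r=spotter.mark_of(n,c)
        print(c,n,[(np.round(np.array(d["point"])*1000,0).astype(int).tolist(),round(d["score"],2)) for d in r[:9]])
s=observe(); print(s["position"],s["tool_rot"],s["time_s"],s["ft_force"],s["grip_width"])
E
```

```text
scene jig []
scene stencil [([590, 170, 32], 0.61), ([454, -78, 61], 0.34)]
scene tile [([524, 178, 11], 0.63)]
scene latch_knob [([476, 239, 51], 0.59), ([580, 181, 27], 0.42)]
scene latch_pivot [([519, 237, 25], 0.83)]
scene stylus [([455, -77, 60], 0.79), ([634, 29, 38], 0.69), ([463, 14, 38], 0.46)]
scene stylus_grip [([454, -80, 93], 0.68), ([634, 29, 61], 0.62), ([458, 15, 66], 0.52), ([567, 164, 22], 0.39)]
scene stand_hole [([456, -74, 62], 0.24)]
scene stand [([460, -80, 1], 0.64)]
scene pinch_pot [([489, 394, -1], 0.85)]
scene slot_0 [([568, 164, 20], 0.93), ([566, 151, 24], 0.81), ([580, 183, 26], 0.8), ([583, 188, 29], 0.76), ([585, 201, 27], 0.73), ([565, 143, 24], 0.72), ([452, -79, 1], 0.69), ([572, 138, 27], 0.67), ([577, 207, 27], 0.67)]
top jig [([581, 169, -2], 0.79)]
top stencil [([457, -76, 0], 0.62), ([594, 169, 31], 0.61), ([574, 172, 23], 0.49)]
top tile [([529, 176, 11], 0.91)]
top latch_knob [([475, 245, 50], 0.72), ([593, 171, 33], 0.3)]
top latch_pivot [([522, 238, 26], 0.9)]
top stylus [([456, -81, 60], 0.79), ([458, 13, 38], 0.54), ([639, 32, 36], 0.42)]
top stylus_grip [([456, -77, 96], 0.79), ([456, 15, 60], 0.58), ([569, 139, 25], 0.56), ([635, 34, 65], 0.41), ([582, 213, 23], 0.23)]
top stand_hole [([456, -79, 57], 0.7)]
top stand [([454, -76, -3], 0.98), ([580, 171, -1], 0.33), ([582, 212, 25], 0.32)]
top pinch_pot [([497, 393, -1], 0.67)]
top slot_0 [([575, 175, 27], 0.88), ([582, 183, 21], 0.87), ([582, 211, 23], 0.81), ([570, 142, 30], 0.78), ([569, 152, 24], 0.7), ([580, 188, 26], 0.69), ([586, 195, 29], 0.64), ([570, 136, 23], 0.59), ([477, 243, 53], 0.55)]
[0.19055245 0.51592866 0.19953137] [[-9.38063165e-01  3.46464281e-01 -1.78329455e-06]
 [ 3.46464281e-01  9.38063165e-01 -7.42490619e-06]
 [-8.99621857e-07 -7.58287887e-06 -1.00000000e+00]] 1.4 [-0.67083796  0.10862977 -0.55398174] 0.08536372086462775
```

View pics/scene0.png

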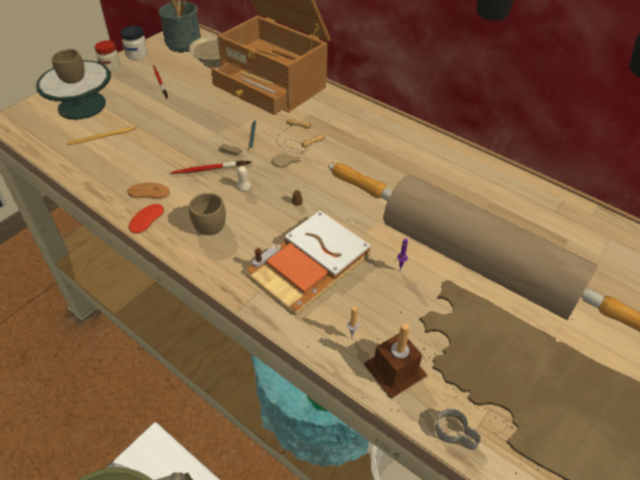

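View pics/top0.png

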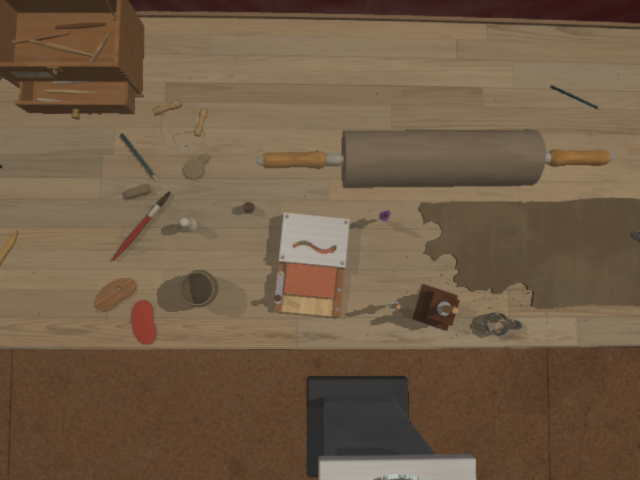

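The candidates for the stylus are the tan one in the stand (scene 402,340; top 445,308), the small tan one standing loose (353,322) and the purple one (403,255). The one in the stand fits, because it is not purple and is the larger of the two tan ones. I'll confirm it in a crop and fit the jig's pose from the stencil outline.

```bash
cat >> look.py <<'E'
from scipy.optimize import minimize
def proj(im,P):
    return cv2.projectPoints(np.array(P,float).reshape(-1,3),im["rvec"],im["tvec"],im["camera_matrix"],im["dist"])[0].reshape(-1,2)
def jig2w(p,P):
    P=np.array(P,float).reshape(-1,3); c,s=np.cos(p[2]),np.sin(p[2])
    return np.c_[p[0]+c*P[:,0]-s*P[:,1],p[1]+s*P[:,0]+c*P[:,1],P[:,2]]
E
cat > fit.py <<'E'
from look import *
ims={c:optics.get_image(c) for c in ("scene","top")}
top=[(x,y,z) for z in (.0255,.0305) for x in (-.034,.063) for y in (-.066,.066)]
K=8
def fit(cs):
    M={}
    for c in cs:
        im=ims[c]; hsv=cv2.cvtColor(im["pixels"],cv2.COLOR_BGR2HSV)
        m=((hsv[...,1]<60)&(hsv[...,2]>120)).astype(np.uint8)
        roi=np.zeros_like(m); h=cv2.convexHull(proj(im,jig2w([.577,.170,-.1],np.array(top)*[1.25,1.25,1])).astype(np.int32)); cv2.fillConvexPoly(roi,h,1)
        n,l,st,_=cv2.connectedComponentsWithStats(m*roi); k=1+np.argmax(st[1:,4])
        ct=np.concatenate(cv2.findContours((l==k).astype(np.uint8),0,1)[0]); f=np.zeros_like(m); cv2.fillConvexPoly(f,cv2.convexHull(ct),1)
        M[c]=cv2.resize(f,None,fx=K,fy=K,interpolation=0)
    def cost(v):
        p=[v[0]/1000,v[1]/1000,np.radians(v[2])]; e=0
        for c in cs:
            q=(proj(ims[c],jig2w(p,top))+.5)*K
            g=np.zeros_like(M[c]); cv2.fillConvexPoly(g,cv2.convexHull(np.round(q).astype(np.int32)),1)
            e+=1-(g&M[c]).sum()/(g|M[c]).sum()
        return e
    r=minimize(cost,[577,170,-6],method="Nelder-Mead",options=dict(initial_simplex=[[577,170,-6],[585,170,-6],[577,178,-6],[577,170,0]],xatol=.05,fatol=1e-5))
    return r.x,r.fun
for cs in (["scene"],["top"],["scene","top"]): print(cs,*fit(cs))
a=ims["scene"]["pixels"][180:400,230:450]; b=ims["top"]["pixels"][190:330,260:470]
a=cv2.resize(a,(560,560),interpolation=cv2.INTER_CUBIC)
cv2.imwrite("pics/c1.png",a)
cv2.imwrite("pics/c2.png",cv2.resize(b,(800,533),interpolation=cv2.INTER_CUBIC))
E
python3 fit.py
```

```text
['scene'] [576.39844119 173.65089935  -5.78687406] 0.026400781754641667
['top'] [575.8853291  172.17094447  -6.02929159] 0.058117595834618396
['scene', 'top'] [576.27489604 173.17545531  -5.67916148] 0.08782881855524494
```

View pics/c1.png

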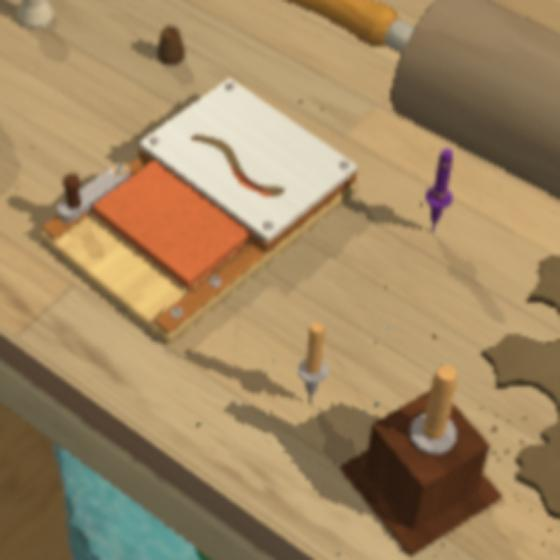

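View pics/c2.png

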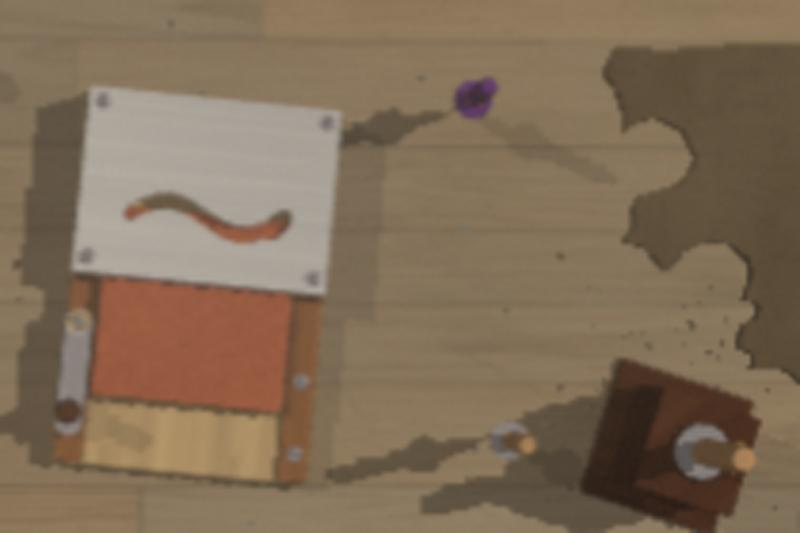

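The crop confirms it. The stylus in the stand (crop 440,400) is tan and clearly bigger than the loose tan one (crop 315,360), and the third is purple. The latch knob is at crop (72,190), and the tile sticks out about 50 mm. The jig is at about (576, 172.5) mm with a yaw of -5.9°.

```bash
cat > plan.py <<'E'
from look import *
J=[.5762,.1725,np.radians(-5.9)]
def rows(W,yaw=None):
    """W world mm waypoints; yaw = world heading of tool y, deg, per waypoint"""
    s=observe(); R=np.array(s["tool_rot"]); p=np.array(s["position"])*1000
    y0=np.degrees(np.arctan2(R[1,1],R[0,1])); print("at",p.round(1),"yaw",round(y0,1),"ft",np.round(s["ft_force"],1),"t",s["time_s"],"grip",round(s["grip_width"]*1000,1),"q6",round(s["q"][5]))
    for i,w in enumerate(W):
        d=R.T@(np.array(w,float)-p)/10
        t=0 if yaw is None else -(yaw[i]-y0)
        print(np.round(d,2),round(t,1))
def jw(x,y,z): return jig2w(J,[x/1000,y/1000,z/1000])[0]*1000
E
python3 - <<'E'
from plan import *
rows([jw(-122,0,200),jw(-122,0,60),jw(-122,0,17),jw(-60,0,17),jw(-106,60,120)],[84.1]*5)
E
```

```text
at [190.5 515.9 199.5] yaw 69.7 ft [-0.6  0.1 -0. ] t 1.5 grip 85.6 q6 -12
[-36.26 -21.88  -0.05] -14.4
[-36.26 -21.88  13.95] -14.4
[-36.26 -21.88  18.25] -14.4
[-42.26 -20.34  18.25] -14.4
[-36.32 -15.67   7.95] -14.4
```

Request:
move_arm(series="-5.2 -3.1 0 -2 -1; -10.4 -6.2 0 -4 -1; -15.6 -9.4 0 -6 -1; -20.8 -12.5 0 -8 -1; -26 -15.6 2 -10 -1; -31.2 -18.8 5 -12 -1; -36.26 -21.88 9 -14.4 -1; -36.26 -21.88 14 -14.4 -1", force=30)

```text
time_s: 2.5
position: [0.458, 0.183, 0.0595]
tool_rot: [[-0.994, 0.105, 0.005], [0.105, 0.994, 0.0], [-0.005, 0.001, -1.0]]
ft_force: [1.7, 0.9, -0.3]
grip_width: -0.0002
gripper_force: 0.0
```

```bash
python3 - <<'E'
from plan import *
rows([jw(-122,0,17),jw(-90,0,17),jw(-61,0,17),jw(-50,0,17)],[84.1]*4)
print(observe()["q"])
E
```

```text
at [458.  183.   59.5] yaw 84.0 ft [ 1.7  0.9 -0.3] t 2.5 grip -0.2 q6 -76
[0.36 0.17 4.24] -0.1
[-2.84  0.18  4.26] -0.1
[-5.74  0.18  4.28] -0.1
[-6.84  0.19  4.28] -0.1
[ 8.00194813e+00  2.51492984e+01  9.55186610e+01 -1.64949594e-02
  5.90272865e+01 -7.59562567e+01]
```

Request:
move_arm(series="0 0 3 0 -1; 0 0 4.25 0 -1; -0.5 0 4.25 0 -1; -1.3 0 4.25 0 -1; -2.1 0 4.25 0 -1; -2.9 0 4.25 0 -1; -3.7 0 4.25 0 -1; -4.5 0 4.25 0 -1")

```text
time_s: 3.5
position: [0.5003, 0.1804, 0.0171]
tool_rot: [[-0.995, 0.102, 0.0], [0.102, 0.995, 0.0], [-0.0, 0.0, -1.0]]
ft_force: [0.1, 0.7, 0.2]
grip_width: -0.0
gripper_force: 0.0
```

Request:
move_arm(series="-0.4 0 0 0 -1; -0.8 0 0 0 -1; -1.1 0 0 0 -1; -1.2 0 0 0 -1; -1.3 0 0 0 -1; -1.3 0 0 0 -1")

```text
time_s: 4.25
position: [0.5125, 0.1791, 0.017]
tool_rot: [[-0.995, 0.102, -0.0], [0.102, 0.995, 0.0], [0.0, -0.0, -1.0]]
ft_force: [0.1, 0.0, -0.4]
grip_width: 0.0
gripper_force: 0.0
```

Request:
move_arm(series="-0.2 0 0 0 -1; -0.4 0 0 0 -1; -0.5 0 0 0 -1; -0.5 0 0 0 -1")

```text
time_s: 4.75
position: [0.5176, 0.1786, 0.017]
tool_rot: [[-0.995, 0.102, 0.0], [0.102, 0.995, -0.0], [-0.0, -0.0, -1.0]]
ft_force: [0.1, 0.8, 0.9]
grip_width: 0.0001
gripper_force: 0.0
```

```bash
python3 - <<'E'
from plan import *
rows([])
im=optics.get_image("scene"); cv2.imwrite("pics/s2.png",cv2.resize(im["pixels"][180:340,220:440],(800,582),interpolation=cv2.INTER_CUBIC))
E
```

```text
at [517.6 178.6  17. ] yaw 84.1 ft [0.1 0.8 0.9] t 4.75 grip 0.1 q6 -77
```

View pics/s2.png

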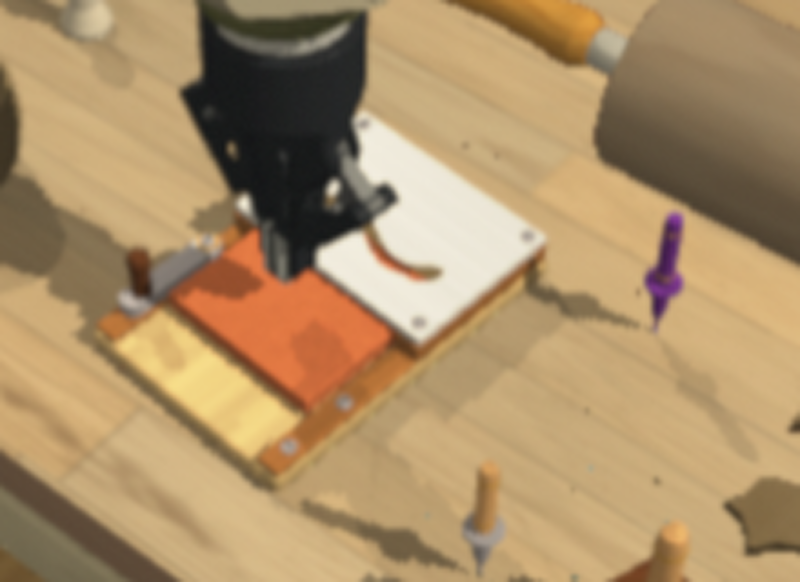

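```bash
python3 - <<'E'
from plan import *
im=optics.get_image("scene")
f=lambda P:((proj(im,np.array(P)/1000)-[220,180])*800/220).round(0).tolist()
print(f([[517.6,178.6,17],[517.6,178.6,30],[517.6,178.6,60]]))
print("rear corners", f([jw(-100,-50,24),jw(-100,50,24),jw(-50,0,24)]))
print("knob,pivot",f([jw(-106,60,52.5),jw(-60,60,24.5)]))
for c in("scene","top"): print([np.round(np.array(d["point"])*1000) for d in spotter.mark_of("tile",c)])
print(observe()["joint_efforts"])
E
```

```text
[[289.0, 311.0], [289.0, 294.0], [288.0, 255.0]]
rear corners [[300.0, 403.0], [162.0, 292.0], [301.0, 292.0]]
knob,pivot [[137.0, 251.0], [207.0, 240.0]]
[array([528., 175.,  11.])]
[array([531., 174.,  14.])]
[-1.23803390e-02 -4.83778489e+01 -1.65861279e+01 -5.17587760e-04
  3.30352550e-04  1.53863380e-05]
```

```bash
python3 - <<'E'
from plan import *
im=optics.get_image("top"); a=im["pixels"][170:330,230:450]
im2=optics.get_image("scene"); b=im2["pixels"][180:290,220:370]
cv2.imwrite("pics/t3.png",np.hstack([cv2.resize(a,(440,320),interpolation=cv2.INTER_CUBIC),cv2.resize(b,(360,264),interpolation=cv2.INTER_CUBIC)[:,:].copy() if False else cv2.copyMakeBorder(cv2.resize(b,(360,264),interpolation=cv2.INTER_CUBIC),0,56,0,0,cv2.BORDER_CONSTANT)]))
f=lambda P:((proj(im,np.array(P)/1000)-[230,170])*2).round(0).tolist()
print(f([[517.6,178.6,17],[517.6,178.6,40]]), -np.linalg.inv(cv2.Rodrigues(im["rvec"])[0])@np.array(im["tvec"]).ravel(), -np.linalg.inv(cv2.Rodrigues(im2["rvec"])[0])@np.array(im2["tvec"]).ravel())
E
```

```text
[[159.0, 212.0], [160.0, 211.0]] [0.50420252 0.19041997 0.95303646] [ 0.0056106  -0.26706357  0.82156217]
```

View pics/t3.png

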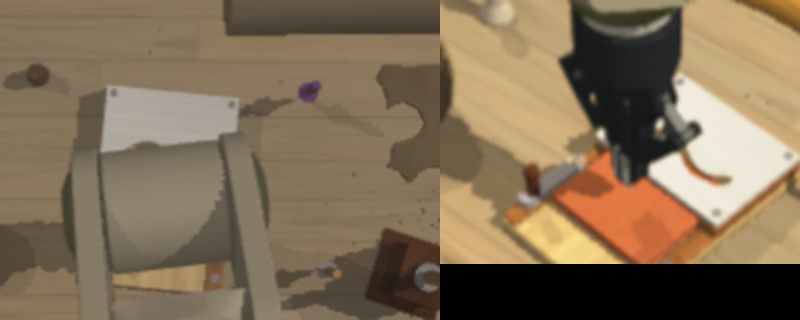

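The scene crop shows the fingertips (crop 285,278) above the tile. The tile hasn't moved, and no force was felt. The real tips therefore sit well above the reported TCP. I'll back off to the mouth and feel for the board in small steps.

Request:
move_arm(series="3 0 0 0 -1; 6 0 0 0 -1; 6.3 0 0 0 -1; 6.3 0 0.5 0 -1; 6.3 0 1.0 0 -1; 6.3 0 1 0 -1; 6.3 0 1 0 -1")

```text
time_s: 5.92
position: [0.4552, 0.185, 0.0069]
tool_rot: [[-0.995, 0.103, -0.0], [0.103, 0.995, -0.0], [0.0, -0.0, -1.0]]
ft_force: [-0.4, -0.3, 0.6]
grip_width: 0.0002
gripper_force: 0.0
```

```bash
python3 - <<'E'
from plan import *
rows([])
im=optics.get_image("scene"); cv2.imwrite("pics/s4.png",cv2.resize(im["pixels"][180:330,230:430],(800,600),interpolation=cv2.INTER_CUBIC))
p=np.array(observe()["position"])*1000
print(((proj(im,np.array([p,p+[0,0,10],p+[0,0,20],p+[0,0,30],p+[0,0,40]])/1000)-[230,180])*4).round().tolist())
E
```

```text
at [455.2 185.    6.9] yaw 84.1 ft [-0.4 -0.3  0.6] t 5.925 grip 0.2 q6 -76
[[179.0, 431.0], [178.0, 417.0], [177.0, 403.0], [176.0, 389.0], [174.0, 375.0]]
```

View pics/s4.png

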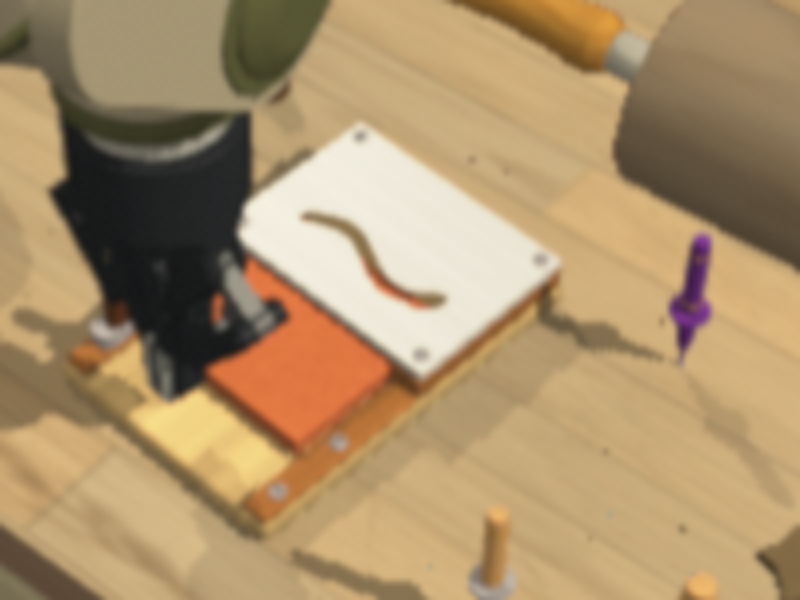

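The tip's near corner is at crop (170,395), while the reported TCP projects to (179,431). That puts the tips about 25–30 mm above where they are reported. I'll go down gently and watch the force.

Request:
move_arm(series="0 0 0.5 0 -1; 0 0 1 0 -1; 0 0 1.2 0 -1; 0 0 1.2 0 -1")

```text
time_s: 6.48
position: [0.4548, 0.185, -0.0052]
tool_rot: [[-0.995, 0.102, -0.0], [0.102, 0.995, -0.0], [0.0, -0.0, -1.0]]
ft_force: [0.1, -0.9, 0.4]
grip_width: -0.0001
gripper_force: 0.0
```

Request:
move_arm(series="0 0 0.2 0 -1; 0 0 0.3 0 -1; 0 0 0.3 0 -1")

```text
time_s: 6.85
position: [0.4548, 0.185, -0.008]
tool_rot: [[-0.995, 0.102, -0.0], [0.102, 0.995, -0.0], [0.0, -0.0, -1.0]]
ft_force: [-0.6, 0.1, 0.3]
grip_width: 0.0001
gripper_force: 0.0
```

```bash
python3 - <<'E'
from plan import *
rows([])
im=optics.get_image("scene"); cv2.imwrite("pics/s5.png",cv2.resize(im["pixels"][220:320,230:330],(600,600),interpolation=cv2.INTER_CUBIC))
p=np.array(observe()["position"])*1000
print(((proj(im,np.array([p,p+[0,0,10],p+[0,0,20],p+[0,0,30],p+[0,0,40]])/1000)-[230,220])*6).round().tolist())
E
```

```text
at [454.8 185.   -8. ] yaw 84.1 ft [-0.6  0.1  0.3] t 6.85 grip 0.1 q6 -76
[[270.0, 437.0], [268.0, 417.0], [267.0, 397.0], [265.0, 376.0], [263.0, 355.0]]
```

Request:
move_arm(series="0 0 0.1 0 -1; 0 0 0.2 0 -1; 0 0 0.2 0 -1")

```text
time_s: 7.28
position: [0.4548, 0.1851, -0.01]
tool_rot: [[-0.995, 0.102, -0.0], [0.102, 0.995, -0.0], [0.0, -0.0, -1.0]]
ft_force: [0.2, 0.1, -0.1]
grip_width: -0.0001
gripper_force: 0.0
```

Request:
move_arm(series="0 0 0.1 0 -1; 0 0 0.2 0 -1; 0 0 0.2 0 -1")

```text
time_s: 7.65
position: [0.4548, 0.185, -0.0121]
tool_rot: [[-0.995, 0.102, -0.0], [0.102, 0.995, -0.0], [0.0, -0.0, -1.0]]
ft_force: [0.3, -0.2, -0.6]
grip_width: -0.0001
gripper_force: 0.0
```

Request:
move_arm(series="0 0 0.1 0 -1; 0 0 0.15 0 -1; 0 0 0.15 0 -1")

```text
time_s: 8.02
position: [0.4549, 0.185, -0.0135]
tool_rot: [[-0.995, 0.102, -0.0], [0.102, 0.995, -0.0], [0.0, -0.0, -1.0]]
ft_force: [0.1, 0.3, 1.0]
grip_width: -0.0001
gripper_force: 0.0
```

Request:
move_arm(series="-0.6 0 0 0 -1; -1.2 0 0 0 -1; -1.8 0 0 0 -1; -2.4 0 0 0 -1; -3 0 0 0 -1")

```text
time_s: 8.65
position: [0.4849, 0.1819, -0.0135]
tool_rot: [[-0.995, 0.102, -0.0], [0.102, 0.995, 0.0], [0.0, -0.0, -1.0]]
ft_force: [-3.7, 0.0, 2.2]
grip_width: -0.0
gripper_force: 1.5
```

```bash
python3 - <<'E'
from plan import *
rows([])
print([(np.round(np.array(d["point"])*1000),d["score"]) for d in spotter.mark_of("tile","scene")])
im=optics.get_image("scene"); cv2.imwrite("pics/s6.png",cv2.resize(im["pixels"][200:320,240:400],(800,600),interpolation=cv2.INTER_CUBIC))
p=np.array(observe()["position"])*1000
print(((proj(im,np.array([p,p+[0,0,10],p+[0,0,20],p+[0,0,30],p+[0,0,40]])/1000)-[240,200])*5).round().tolist())
E
```

```text
at [484.9 181.9 -13.5] yaw 84.1 ft [-3.7  0.   2.2] t 8.65 grip -0.0 q6 -77
[(array([528., 180.,   8.]), 0.71)]
[[237.0, 426.0], [236.0, 409.0], [236.0, 393.0], [235.0, 375.0], [234.0, 358.0]]
```

View pics/s6.png

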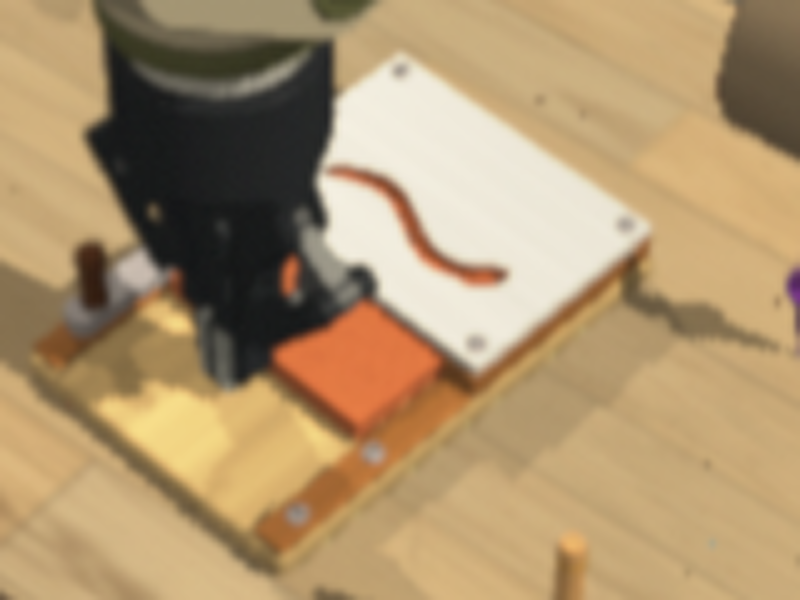

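The push works at this height: the tile has gone in about 20 mm and shows red through the whole slot. I'll carry on to the stop.

Request:
move_arm(series="-0.6 0 0 0 -1; -1.2 0 0 0 -1; -1.8 0 0 0 -1; -2.4 0 0 0 -1; -2.8 0 0 0 -1; -2.9 0 0 0 -1")

```text
time_s: 9.5
position: [0.5138, 0.1789, -0.0135]
tool_rot: [[-0.995, 0.102, 0.0], [0.102, 0.995, 0.0], [-0.0, 0.0, -1.0]]
ft_force: [-1.4, 0.2, 0.5]
grip_width: -0.0001
gripper_force: 1.2
```

Request:
move_arm(series="-0.1 0 0 0 -1; -0.2 0 0 0 -1; -0.25 0 0 0 -1; -0.25 0 0 0 -1")

```text
time_s: 10.0
position: [0.5142, 0.1789, -0.0136]
tool_rot: [[-0.995, 0.102, -0.004], [0.102, 0.995, -0.0], [0.004, -0.001, -1.0]]
ft_force: [-8.7, -0.0, 4.1]
grip_width: -0.0
gripper_force: 4.2
```

The tile is home: it stopped moving and the force rose to 8.7 N. Next I'll back off, rise, and go to the latch knob.

Request:
move_arm(series="0.5 0 0 0 -1; 1.2 0 -0.5 0 -1; 1.5 0 -3 0 -0.5; 1.5 0 -6 0 -0.1; 1.5 0 -6 0 -0.1; 1.5 0 -6 0 -0.1")

```text
time_s: 10.75
position: [0.5009, 0.1803, 0.0463]
tool_rot: [[-0.995, 0.102, -0.0], [0.102, 0.995, -0.0], [0.0, -0.0, -1.0]]
ft_force: [-0.4, 0.5, 0.5]
grip_width: 0.0382
gripper_force: 0.0
```

```bash
python3 - <<'E'
from plan import *
rows([jw(-106,60,47),jw(-106,60,6)])
for c in ("scene","top"):
  for n in ("latch_knob","tile","latch_pivot"):print(c,n,[np.round(np.array(d["point"])*1000) for d in spotter.mark_of(n,c)], jw(-106,60,52), jw(-60,60,24.5))
E
```

```text
at [500.9 180.3  46.3] yaw 84.1 ft [-0.4  0.5  0.5] t 10.75 grip 38.2 q6 -77
[ 3.02  6.   -0.07] 0
[3.02 6.   4.03] 0
scene latch_knob [array([477., 242.,  46.])] [476.92905359 243.07817793  52.        ] [522.68538318 238.34972123  24.5       ]
scene tile [array([545., 173.,  12.]), array([455., -78.,  60.])] [476.92905359 243.07817793  52.        ] [522.68538318 238.34972123  24.5       ]
scene latch_pivot [array([520., 237.,  24.]), array([452., -80.,  59.])] [476.92905359 243.07817793  52.        ] [522.68538318 238.34972123  24.5       ]
top latch_knob [array([580., 188.,  24.])] [476.92905359 243.07817793  52.        ] [522.68538318 238.34972123  24.5       ]
top tile [] [476.92905359 243.07817793  52.        ] [522.68538318 238.34972123  24.5       ]
top latch_pivot [array([458., -81.,  60.]), array([572., 135.,  23.])] [476.92905359 243.07817793  52.        ] [522.68538318 238.34972123  24.5       ]
```

Request:
move_arm(series="1.5 3 0 0 -0.1; 3 6 0 0 -0.1; 3 6 2 0 -0.1; 3 6 4 0 -0.1; 3 6 4 0 -0.1; 3 6 4 0 -0.8; 3 6 4 0 -0.9; 3 6 4 0 -0.9", force=25)

```text
time_s: 12.05
position: [0.4776, 0.2414, 0.0073]
tool_rot: [[-0.995, 0.102, 0.0], [0.102, 0.995, -0.003], [-0.001, -0.003, -1.0]]
ft_force: [-1.1, -9.5, 2.8]
grip_width: 0.0101
gripper_force: 24.7
```

```bash
python3 - <<'E'
from plan import *
R=np.array(observe()["tool_rot"]); piv=np.array([522.5,237.5]); c0=np.array([477.1,242.9])
a=np.radians(-5.9+90); Rt=np.array([[-np.sin(a),np.cos(a)],[np.cos(a),np.sin(a)]]) # cols tool x,y in world xy
for th in list(range(6,49,6))+list(range(54,97,6)):
    b=np.radians(174.1+th); w=piv+46*np.array([np.cos(b),np.sin(b)])
    print(th,w.round(1),(Rt.T@(w-c0)/10).round(2),round(-.6*th,1))
E
```

```text
6 [476.5 237.4] [ 0.   -0.55] -3.6
12 [476.8 232.6] [-0.07 -1.03] -7.2
18 [477.5 227.9] [-0.2  -1.49] -10.8
24 [478.8 223.2] [-0.37 -1.94] -14.4
30 [480.5 218.7] [-0.59 -2.37] -18.0
36 [482.7 214.4] [-0.85 -2.77] -21.6
42 [485.3 210.4] [-1.15 -3.15] -25.2
48 [488.4 206.7] [-1.49 -3.49] -28.8
54 [491.8 203.3] [-1.87 -3.79] -32.4
60 [495.5 200.2] [-2.27 -4.05] -36.0
66 [499.6 197.6] [-2.7  -4.27] -39.6
72 [503.9 195.4] [-3.15 -4.45] -43.2
78 [508.4 193.7] [-3.62 -4.57] -46.8
84 [513.  192.5] [-4.09 -4.65] -50.4
90 [517.8 191.7] [-4.57 -4.67] -54.0
96 [522.6 191.5] [-5.05 -4.65] -57.6
```

Request:
move_arm(series="0 -0.55 0 -3.6 -0.9; -0.07 -1.03 0 -7.2 -0.9; -0.2 -1.49 0 -10.8 -0.9; -0.37 -1.94 0 -14.4 -0.9; -0.59 -2.37 0 -18 -0.9; -0.85 -2.77 0 -21.6 -0.9; -1.15 -3.15 0 -25.2 -0.9; -1.49 -3.49 0 -28.8 -0.9")

```text
time_s: 13.05
position: [0.4873, 0.2068, 0.0073]
tool_rot: [[-0.92, -0.392, -0.003], [-0.392, 0.92, 0.0], [0.002, 0.001, -1.0]]
ft_force: [-6.5, 1.9, 5.2]
grip_width: 0.0106
gripper_force: 25.0
```

```bash
python3 - <<'E'
from plan import *
rows([])
r=np.radians(28.8)  # tool axes after the turn; commanded start (488.4,206.7)
a=np.radians(-5.9+90)+r; Rt=np.array([[np.sin(a)*-1,np.cos(a)],[np.cos(a),np.sin(a)]])
piv=np.array([522.5,237.5]); c0=np.array([488.4,206.7])
for th in list(range(54,103,6)):
    b=np.radians(174.1+th); w=piv+46*np.array([np.cos(b),np.sin(b)])
    print(th,(Rt.T@(w-c0)/10).round(2),round(-.6*(th-48),1))
E
```

```text
at [487.3 206.8   7.3] yaw 113.1 ft [-6.5  1.9  5.2] t 13.05 grip 10.6 q6 -103
54 [-0.18 -0.45] -3.6
60 [-0.41 -0.87] -7.2
66 [-0.68 -1.27] -10.8
72 [-0.99 -1.64] -14.4
78 [-1.33 -1.97] -18.0
84 [-1.71 -2.27] -21.6
90 [-2.12 -2.52] -25.2
96 [-2.56 -2.73] -28.8
102 [-3.01 -2.89] -32.4
```

Request:
move_arm(series="-0.18 -0.45 0 -3.6 -0.9; -0.41 -0.87 0 -7.2 -0.9; -0.68 -1.27 0 -10.8 -0.9; -0.99 -1.64 0 -14.4 -0.9; -1.33 -1.97 0 -18 -0.9; -1.71 -2.27 0 -21.6 -0.9; -2.12 -2.52 0 -25.2 -0.9; -2.12 -2.52 0 -25.2 -0.9")

```text
time_s: 14.05
position: [0.5174, 0.1917, 0.0072]
tool_rot: [[-0.667, -0.745, -0.001], [-0.745, 0.667, -0.0], [0.001, 0.001, -1.0]]
ft_force: [-3.9, -1.3, 3.7]
grip_width: 0.0103
gripper_force: 25.0
```

Request:
move_arm(series="-0.06 -0.08 0 0 -0.9; -0.12 -0.16 0 0 -0.9; -0.18 -0.24 0 0 -0.9; -0.18 -0.24 0 0 -0.9")

```text
time_s: 14.55
position: [0.5175, 0.1916, 0.007]
tool_rot: [[-0.668, -0.744, -0.007], [-0.744, 0.668, -0.0], [0.005, 0.005, -1.0]]
ft_force: [-14.1, 0.2, 11.7]
grip_width: 0.0105
gripper_force: 25.8
```

The latch is against its stop: no more travel, and 14 N. I'll release the knob, rise, and go to the stylus.

Request:
move_arm(series="0.09 0.12 0 0 -0.9; 0.09 0.12 0 0 -0.4; 0.09 0.12 0 0 -0.35; 0.09 0.12 -2 0 -0.35; 0.09 0.12 -5 0 -0.35; 0.09 0.12 -11 0 -0.2; 0.09 0.12 -11 0 -0.1")

```text
time_s: 15.42
position: [0.5221, 0.1921, 0.1209]
tool_rot: [[-0.668, -0.745, 0.01], [-0.745, 0.668, 0.001], [-0.007, -0.006, -1.0]]
ft_force: [0.1, -0.4, -0.4]
grip_width: 0.0382
gripper_force: 0.0
```

```bash
python3 - <<'E'
from plan import *
rows([[455.3,-78.5,118]],[84.1])
for c in ("scene","top"):
  for n in ("latch_knob","stylus","stylus_grip","stand_hole","stylus"):print(c,n,[(np.round(np.array(d["point"])*1000).tolist(),round(d["score"],2)) for d in spotter.mark_of(n,c)][:3])
print(jw(-60,14,52))
E
```

```text
at [522.1 192.1 120.9] yaw 138.1 ft [ 0.1 -0.4 -0.4] t 15.425 grip 38.2 q6 -130
[ 24.61 -13.08   0.19] 54.0
scene latch_knob [([477.0, 242.0, 46.0], 0.74)]
scene stylus [([456.0, -75.0, 62.0], 0.87), ([634.0, 31.0, 40.0], 0.76), ([463.0, 13.0, 39.0], 0.52)]
scene stylus_grip [([452.0, -78.0, 94.0], 0.92), ([576.0, 172.0, 6.0], 0.58), ([632.0, 32.0, 66.0], 0.57)]
scene stand_hole [([451.0, -76.0, 57.0], 0.91)]
scene stylus [([456.0, -75.0, 62.0], 0.87), ([634.0, 31.0, 40.0], 0.76), ([463.0, 13.0, 39.0], 0.52)]
top latch_knob [([580.0, 188.0, 24.0], 0.45)]
top stylus [([637.0, 32.0, 34.0], 0.6), ([458.0, 14.0, 39.0], 0.47)]
top stylus_grip [([454.0, 13.0, 62.0], 0.67), ([635.0, 35.0, 66.0], 0.63), ([455.0, -82.0, 94.0], 0.51)]
top stand_hole [([456.0, -79.0, 57.0], 0.81)]
top stylus [([637.0, 32.0, 34.0], 0.6), ([458.0, 14.0, 39.0], 0.47)]
[517.95692649 192.59339165  52.        ]
```

```bash
python3 - <<'E'
from plan import *
for c in ("scene","top"):
  im=optics.get_image(c); cv2.imwrite(f"pics/r_{c}.png",im["pixels"])
  for n in ("latch_knob","tile","stylus","stylus_grip","stand_hole"):print(c,n,[(np.round(np.array(d["point"])*1000).tolist(),round(d["score"],2)) for d in spotter.mark_of(n,c)][:3])
E
```

```text
scene latch_knob [([519.0, 192.0, 50.0], 0.88), ([568.0, 163.0, 21.0], 0.26), ([582.0, 192.0, 26.0], 0.19)]
scene tile [([575.0, 172.0, 11.0], 0.74), ([574.0, 172.0, 4.0], 0.48), ([620.0, 422.0, -1.0], 0.21)]
scene stylus [([455.0, -77.0, 61.0], 0.93), ([637.0, 33.0, 38.0], 0.62), ([463.0, 14.0, 38.0], 0.56)]
scene stylus_grip [([450.0, -81.0, 93.0], 0.98), ([458.0, 11.0, 70.0], 0.61), ([633.0, 29.0, 63.0], 0.61)]
scene stand_hole [([455.0, -76.0, 59.0], 0.78)]
top latch_knob []
top tile []
top stylus [([457.0, 15.0, 38.0], 0.57), ([584.0, 197.0, 26.0], 0.55), ([638.0, 30.0, 36.0], 0.52)]
top stylus_grip [([636.0, 32.0, 66.0], 0.57), ([458.0, -76.0, 94.0], 0.54), ([456.0, 10.0, 60.0], 0.5)]
top stand_hole [([453.0, -77.0, 59.0], 0.75)]
```

Request:
move_arm(series="4 -2.2 0 8 -0.1; 8.2 -4.4 0 16 -0.1; 12.4 -6.6 0 24 -0.1; 16.6 -8.8 0 32 -0.1; 20.6 -11 0 40 -0.1; 24.61 -13.08 0 47 -0.1; 24.61 -13.08 0 54 -0.1; 24.61 -13.08 0 54 -0.1")

```text
time_s: 17.52
position: [0.4526, -0.0792, 0.1166]
tool_rot: [[-0.995, 0.102, 0.0], [0.102, 0.995, 0.0], [-0.0, 0.0, -1.0]]
ft_force: [-1.0, -0.3, 0.0]
grip_width: 0.0382
gripper_force: 0.0
```

Request:
move_arm(series="-0.2 0 2 0 -0.1; -0.2 0 5 0 -0.1; -0.2 0 6.9 0 -0.1; -0.2 0 6.9 0 -0.1; -0.2 0 6.9 0 -0.9; -0.2 0 6.9 0 -0.9; -0.2 0 6.9 0 -0.9; -0.2 0 6.9 0 -0.9", force=60)

```text
time_s: 18.52
position: [0.4552, -0.0791, 0.0484]
tool_rot: [[-0.995, 0.102, 0.002], [0.102, 0.995, -0.001], [-0.002, -0.0, -1.0]]
ft_force: [-0.2, 1.0, 6.4]
grip_width: 0.0122
gripper_force: 58.6
```

```bash
python3 - <<'E'
from plan import *
rows([])
E
python3 fit.py
```

```text
at [455.2 -79.1  48.4] yaw 84.1 ft [-0.2  1.   6.4] t 18.525 grip 12.2 q6 -109
['scene'] [574.61463721 173.90414545  -5.47398996] 0.43007826745588684
['top'] [575.8853291  172.17094447  -6.02929159] 0.058117595834618396
['scene', 'top'] [574.9845538  173.4512942   -5.91238965] 0.4908093072975024
```

Request:
move_arm(series="0 0 -1 0 -0.9; 0 0 -4 0 -0.9; 0 0 -8 0 -0.9; 0 0 -10 0 -0.9; 0 0 -10 0 -0.9")

```text
time_s: 19.25
position: [0.4551, -0.0793, 0.149]
tool_rot: [[-0.995, 0.102, 0.003], [0.102, 0.995, -0.002], [-0.003, -0.001, -1.0]]
ft_force: [-0.5, 0.4, -0.2]
grip_width: 0.0125
gripper_force: 58.4
```

```bash
python3 - <<'E'
from plan import *
rows([[571.8,134,140],[571.8,134,86]])
im=optics.get_image("scene")
for n in ("stylus","stylus_point","stylus_grip"):print(n,[(np.round(np.array(d["point"])*1000).tolist(),round(d["score"],2)) for d in spotter.mark_of(n,"scene")][:3])
E
```

```text
at [455.1 -79.3 149. ] yaw 84.1 ft [-0.5  0.4 -0.2] t 19.25 grip 12.5 q6 -109
[-9.42 22.41  0.9 ] 0
[-9.41 22.42  6.3 ] 0
stylus [([457.0, -77.0, 158.0], 0.65), ([462.0, 13.0, 39.0], 0.55), ([572.0, 172.0, 21.0], 0.51)]
stylus_point []
stylus_grip [([457.0, 14.0, 65.0], 0.73), ([456.0, -79.0, 190.0], 0.57)]
```

Request:
move_arm(series="-1.9 4.5 0 0 -0.9; -3.8 9 0 0 -0.9; -5.7 13.5 0 0 -0.9; -7.6 18 0 0 -0.9; -9.42 22.41 1 0 -0.9; -9.42 22.41 4 0 -0.9; -9.42 22.41 6.3 0 -0.9; -9.42 22.41 6.3 0 -0.9")

```text
time_s: 20.45
position: [0.57, 0.1342, 0.0821]
tool_rot: [[-0.995, 0.102, -0.005], [0.102, 0.995, -0.0], [0.005, -0.001, -1.0]]
ft_force: [0.1, 0.5, -0.3]
grip_width: 0.0127
gripper_force: 58.5
```

```bash
python3 - <<'E'
from plan import *
rows([])
im=optics.get_image("scene")
P=[]
for i in range(6):
    optics.get_image("scene")
    for n in ("stylus_point","stylus_grip","stylus"):print(n,[(np.round(np.array(d["point"])*1000).tolist(),round(d["score"],2)) for d in spotter.mark_of(n,"scene") if d["point"][2]>.03][:2])
    P.append(optics.get_image("scene")["pixels"].astype(float)) if i<1 else None
p=np.array(observe()["position"])*1000; p[2]-=40.4
x0,y0=290,190; S=8
cv2.imwrite("pics/s7.png",cv2.resize(im["pixels"][y0:y0+75,x0:x0+100],None,fx=S,fy=S,interpolation=cv2.INTER_CUBIC))
f=lambda P:((proj(im,np.array(P)/1000)-[x0,y0]+.5)*S).round().tolist()
print("pt",p,f([p,p+[10,0,0],p+[0,10,0],p+[0,0,10]]))
print("eye",f([jw(0,-38,30.5),jw(7*np.sin(np.pi*-30/38),-30,30.5),jw(0,38,30.5),jw(63,-66,30.5),jw(-34,-66,30.5)]))
E
```

```text
at [570.  134.2  82.1] yaw 84.1 ft [ 0.1  0.5 -0.3] t 20.45 grip 12.7 q6 -82
stylus_point []
stylus_grip [([461.0, 13.0, 67.0], 0.62), ([632.0, 26.0, 61.0], 0.62)]
stylus [([463.0, 15.0, 41.0], 0.64), ([574.0, 139.0, 97.0], 0.51)]
stylus_point []
stylus_grip [([457.0, 12.0, 63.0], 0.77), ([569.0, 132.0, 132.0], 0.62)]
stylus [([638.0, 31.0, 39.0], 0.68), ([571.0, 138.0, 97.0], 0.57)]
stylus_point []
stylus_grip [([635.0, 28.0, 61.0], 0.69), ([567.0, 133.0, 130.0], 0.61)]
stylus [([462.0, 15.0, 40.0], 0.64), ([572.0, 136.0, 94.0], 0.62)]
stylus_point []
stylus_grip [([569.0, 134.0, 130.0], 0.82), ([461.0, 14.0, 67.0], 0.76)]
stylus [([573.0, 136.0, 96.0], 0.72), ([634.0, 35.0, 40.0], 0.64)]
stylus_point []
stylus_grip [([456.0, 14.0, 66.0], 0.66), ([572.0, 134.0, 128.0], 0.51)]
stylus [([463.0, 13.0, 41.0], 0.77), ([639.0, 32.0, 42.0], 0.71)]
stylus_point []
stylus_grip [([572.0, 136.0, 130.0], 0.79), ([637.0, 28.0, 63.0], 0.77)]
stylus [([574.0, 135.0, 96.0], 0.69), ([464.0, 11.0, 40.0], 0.6)]
pt [571.26075563 134.24501274  44.10760752] [[376.0, 486.0], [402.0, 461.0], [342.0, 466.0], [377.0, 457.0]]
eye [[375.0, 521.0], [338.0, 513.0], [145.0, 353.0], [644.0, 443.0], [362.0, 668.0]]
```

View pics/s7.png

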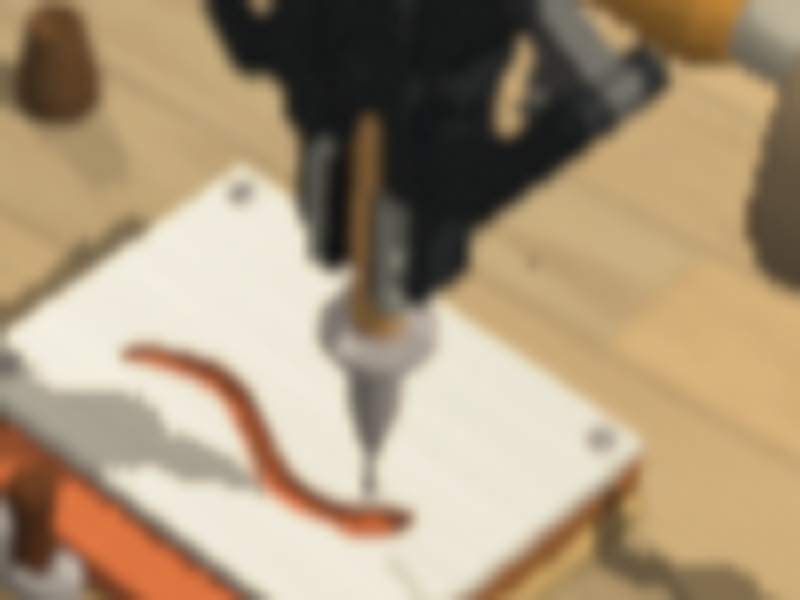

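The crop shows the stylus upright in the grip, its ball at about (371,492). That is just above the plate near the slot's wide eye, which is centred at about (379,518) at the plate top. The tile shows orange along the whole slot and the latch is shut. Next I'll measure the slot and the point to sub-pixel accuracy in this same picture.

```bash
cat > slot.py <<'E'
from plan import *
K=8
u=np.linspace(-38,38,60)
def slotpoly(v):
    """mask drawer: slot outline at plate top in upscaled pixels"""
    return v
def slotfit(im,free=3):
    px=im["pixels"]; x0,y0,w,h=285,185,75,75
    hsv=cv2.cvtColor(px,cv2.COLOR_BGR2HSV)[y0:y0+h,x0:x0+w]
    g=px[y0:y0+h,x0:x0+w].astype(float)
    frac=np.clip((g[...,2]-g[...,0]-25)/60.,0,1)     # red minus blue: tile seen in slot
    def render(v):
        p=[v[0]/1000,v[1]/1000,np.radians(v[2])]
        m=np.zeros((h*K,w*K),np.uint8)
        def disc(c,r):
            a=np.linspace(0,2*np.pi,24); P=[(c[0]+r*np.cos(t),c[1]+r*np.sin(t),30.5) for t in a]
            q=(proj(im,jig2w(p,np.array(P)/1000))-[x0,y0]+.5)*K; cv2.fillConvexPoly(m,np.round(q).astype(np.int32),255)
        for y in u: disc((7*np.sin(np.pi*y/38),y),4.5)
        disc((0,-38),7.5)
        return cv2.resize(m,(w,h),interpolation=cv2.INTER_AREA)/255.
    roi=cv2.dilate((render([576,172,-5.9])>0).astype(np.uint8),np.ones((5,5)))
    cost=lambda v:(((render(v)-frac)*roi)**2).sum()
    r=minimize(cost,[576,172,-5.9],method="Nelder-Mead",options=dict(initial_simplex=[[576,172,-5.9],[579,172,-5.9],[576,175,-5.9],[576,172,-3]],xatol=.02,fatol=1e-3))
    return r.x,r.fun,frac,render(r.x),roi
if __name__=="__main__":
    im=optics.get_image("scene"); v,f,fr,rd,roi=slotfit(im); print("slot fit",v.round(2),round(f,2),"mass",(fr*roi).sum().round(1),rd.sum().round(1))
    s=observe(); p=np.array(s["position"])*1000; p[2]-=40.4
    print("pt pred",p.round(1),proj(im,p/1000).round(2)); q=proj(im,p/1000)[0]
    g=cv2.cvtColor(im["pixels"],cv2.COLOR_BGR2GRAY)
    c,r=int(q[0]),int(q[1]); print(c,r); print(g[r-8:r+6,c-6:c+6])
E
python3 slot.py
```

```text
slot fit [575.26 173.12  -5.58] 12.11 mass 166.7 187.8
pt pred [571.3 134.2  44.1] [[336.51 250.26]]
336 250
[[232 232 233 230 205 141 103 110 138 185 221 229]
 [231 232 232 231 220 160 111 116 157 207 226 230]
 [231 232 232 232 224 178 125 133 185 221 229 230]
 [231 231 231 231 227 201 147 157 209 229 232 231]
 [231 230 230 231 230 217 164 174 219 231 233 232]
 [231 231 231 231 230 217 167 181 222 231 233 233]
 [231 231 231 231 227 205 158 180 221 230 232 232]
 [229 230 231 231 225 194 155 180 221 230 231 231]
 [220 226 230 230 226 210 194 205 224 230 231 231]
 [183 206 219 224 224 222 220 221 224 227 229 231]
 [126 154 175 186 195 198 199 199 201 209 220 225]
 [101 106 114 126 137 143 145 144 146 159 178 201]
 [137 118 102 104 104 112 116 112 104 104 122 169]
 [194 171 141 126 117 121 123 120 110 103 125 177]]
```

```bash
sed -i 's|^    frac=.*|    frac=np.clip((205-g[...,0])/115.,0,1)|' slot.py; python3 slot.py | head -2; python3 - <<'E'
import fit, numpy as np
from slot import *
im=fit.ims["scene"]
v,f,fr,rd,roi=slotfit(im)
b=im["pixels"][185:260,285:360,0]
q=proj(im,jig2w([.576,.173,np.radians(-5.8)],[[0,-.038,.0305],[0,.038,.0305],[.007,.019,.0305]]))
print(q.round(1)); c,r=q[0].round().astype(int); print(b[r-185-5:r-185+5,c-285-7:c-285+8])
print((fr*roi-rd*roi)[r-185-5:r-185+5,c-285-7:c-285+8].round(1))
E
```

```text
slot fit [575.88 172.85  -5.38] 11.86 mass 171.4 187.7
pt pred [571.3 134.2  44.1] [[336.51 250.25]]
['scene'] [576.70237605 173.42391121  -5.65120423] 0.02783332044497966
['top'] [573.80380496 191.47711472 -12.75560459] 0.7529239766081871
['scene', 'top'] [576.77538471 173.79358846  -5.61694303] 0.7839929555367439
[[336.2 254.6]
 [307.3 233.6]
 [317.  236.8]]
[[180 199 208 212 214 209 189 174 184 206 213 214 215 215 215]
 [129 158 181 197 203 204 201 199 201 204 208 212 214 215 215]
 [ 72  98 128 150 161 169 173 173 173 175 186 198 206 212 214]
 [ 66  59  70  82  95 107 112 113 114 118 133 154 177 203 213]
 [118  94  73  56  54  59  63  64  63  62  71  94 142 194 212]
 [178 160 131  94  70  59  58  60  58  59  65  97 150 198 212]
 [211 204 183 151 121 101  96  96  98 104 121 153 184 207 215]
 [219 218 210 195 178 167 164 163 164 168 177 194 206 212 215]
 [219 219 218 215 211 208 206 206 206 206 207 208 211 211 214]
 [219 219 219 219 218 218 217 216 216 214 211 206 210 212 212]]
[[ 0.2  0.1  0.   0.   0.   0.   0.1  0.3  0.2  0.   0.   0.   0.   0.
   0. ]
 [-0.2  0.   0.2  0.1  0.   0.   0.   0.1  0.   0.   0.   0.   0.   0.
   0. ]
 [ 0.  -0.1 -0.3 -0.2 -0.  -0.  -0.4 -0.6 -0.5 -0.3  0.1  0.1  0.   0.
   0. ]
 [ 0.   0.   0.   0.  -0.  -0.1 -0.2 -0.2 -0.2 -0.2 -0.3  0.2  0.2  0.
   0. ]
 [-0.2 -0.   0.   0.   0.   0.   0.   0.   0.   0.   0.   0.1  0.5  0.1
   0. ]
 [-0.2 -0.3 -0.3 -0.   0.   0.   0.   0.   0.   0.   0.  -0.   0.5  0.1
   0. ]
 [ 0.   0.   0.2  0.3 -0.  -0.1 -0.1 -0.1 -0.1 -0.1 -0.3 -0.1  0.2  0.
   0. ]
 [ 0.   0.   0.   0.1  0.2 -0.3 -0.6 -0.6 -0.6 -0.7 -0.3  0.1  0.   0.
   0. ]
 [ 0.   0.   0.   0.   0.   0.  -0.1 -0.2 -0.3 -0.1  0.   0.   0.   0.
   0. ]
 [ 0.   0.   0.   0.   0.   0.   0.   0.   0.   0.   0.   0.   0.   0.
   0. ]]
```

Request:
move_arm(series="0 0 0.5 0 -0.9; 0 0 1 0 -0.9; 0 0 1.5 0 -0.9; 0 0 1.75 0 -0.9; 0 0 1.75 0 -0.9; 0 0 1.75 0 -0.9")

```text
time_s: 22.7
position: [0.5714, 0.1342, 0.0672]
tool_rot: [[-0.995, 0.102, 0.0], [0.102, 0.995, -0.0], [-0.0, 0.0, -1.0]]
ft_force: [0.1, 1.0, -0.1]
grip_width: 0.0126
gripper_force: 58.5
```

```bash
cat > ft.py <<'E'
from plan import *
F=[]
for i in range(10): optics.get_image("scene"); F.append(observe()["ft_force"])
print("ft mean",np.mean(F,0).round(2),"se",(np.std(F,0)/10**.5).round(2)); rows([])
E
python3 ft.py
```

```text
ft mean [ 0.01  0.12 -0.66] se [0.15 0.12 0.15]
at [571.3 134.2  67. ] yaw 84.1 ft [-0.2  0.1 -1.8] t 23.2 grip 12.5 q6 -82
```

Request:
move_arm(series="-0.05 0 0.15 0 -0.9; -0.05 0 0.3 0 -0.9; -0.05 0 0.45 0 -0.9; -0.05 0 0.45 0 -0.9")

```text
time_s: 23.7
position: [0.5718, 0.1342, 0.0625]
tool_rot: [[-0.995, 0.102, 0.0], [0.102, 0.995, -0.0], [-0.0, -0.0, -1.0]]
ft_force: [0.2, -0.7, 1.0]
grip_width: 0.0123
gripper_force: 58.6
```

```bash
python3 ft.py; cat > stroke.py <<'E'
from plan import *
J=[.5757,.1718,np.radians(-5.7)]
a=np.radians(84.1); Rt=np.array([[-np.sin(a),np.cos(a)],[np.cos(a),np.sin(a)]])
yy=np.linspace(-38,38,4001); C=np.c_[7*np.sin(np.pi*yy/38),yy,0*yy]/1000
W=jig2w(J,C)[:,:2]*1000; L=np.r_[0,np.cumsum(np.hypot(*np.diff(W,axis=0).T))]
n=int(np.ceil(L[-1]/2.5)); n=8*int(np.ceil(n/8)); print("len",L[-1],n,"rows",L[-1]/n*8,"mm/s")
s=np.linspace(0,L[-1],n+1); P=np.c_[np.interp(s,L,W[:,0]),np.interp(s,L,W[:,1])]
p0=np.array(observe()["position"][:2])*1000; print("start err",P[0]-p0)
for k in range(0,n,8):
    print(k, "; ".join("%.2f %.2f 0 0 -0.9"%tuple(Rt.T@(P[k+i]-P[k])/10) for i in range(1,9)))
E
python3 stroke.py
```

```text
ft mean [0.14 0.   0.52] se [0.14 0.15 0.09]
at [571.8 134.2  62.5] yaw 84.1 ft [ 0.  -0.5  0.8] t 24.2 grip 12.7 q6 -82
len 82.0110121311383 40 rows 16.40220242622766 mm/s
start err [ 0.13567866 -0.20705462]
0 0.10 0.18 0 0 -0.9; 0.20 0.36 0 0 -0.9; 0.30 0.54 0 0 -0.9; 0.39 0.72 0 0 -0.9; 0.48 0.90 0 0 -0.9; 0.56 1.10 0 0 -0.9; 0.62 1.29 0 0 -0.9; 0.67 1.49 0 0 -0.9
8 0.03 0.20 0 0 -0.9; 0.04 0.41 0 0 -0.9; 0.03 0.61 0 0 -0.9; 0.00 0.82 0 0 -0.9; -0.04 1.01 0 0 -0.9; -0.10 1.21 0 0 -0.9; -0.18 1.40 0 0 -0.9; -0.26 1.59 0 0 -0.9
16 -0.09 0.18 0 0 -0.9; -0.19 0.36 0 0 -0.9; -0.29 0.54 0 0 -0.9; -0.39 0.72 0 0 -0.9; -0.49 0.90 0 0 -0.9; -0.59 1.08 0 0 -0.9; -0.69 1.26 0 0 -0.9; -0.78 1.44 0 0 -0.9
24 -0.08 0.19 0 0 -0.9; -0.16 0.38 0 0 -0.9; -0.22 0.57 0 0 -0.9; -0.27 0.77 0 0 -0.9; -0.29 0.98 0 0 -0.9; -0.30 1.18 0 0 -0.9; -0.29 1.39 0 0 -0.9; -0.26 1.59 0 0 -0.9
32 0.05 0.20 0 0 -0.9; 0.11 0.39 0 0 -0.9; 0.19 0.59 0 0 -0.9; 0.27 0.77 0 0 -0.9; 0.36 0.95 0 0 -0.9; 0.46 1.13 0 0 -0.9; 0.56 1.31 0 0 -0.9; 0.67 1.49 0 0 -0.9
```

The force rose by 1.2 N, so the point is on the tile with about 2 mm of spring travel. I'll draw the stroke now at about 1.6–2 cm/s.

Request:
move_arm(series="0.1 0.18 0 0 -0.9; 0.2 0.36 0 0 -0.9; 0.3 0.54 0 0 -0.9; 0.39 0.72 0 0 -0.9; 0.48 0.9 0 0 -0.9; 0.56 1.1 0 0 -0.9; 0.62 1.29 0 0 -0.9; 0.67 1.49 0 0 -0.9")

```text
time_s: 25.2
position: [0.5666, 0.1498, 0.0625]
tool_rot: [[-0.995, 0.102, -0.0], [0.102, 0.995, -0.0], [0.0, -0.0, -1.0]]
ft_force: [0.0, -0.0, 0.3]
grip_width: 0.0128
gripper_force: 58.6
```

Request:
move_arm(series="0.03 0.2 0 0 -0.9; 0.04 0.41 0 0 -0.9; 0.03 0.61 0 0 -0.9; 0 0.82 0 0 -0.9; -0.04 1.01 0 0 -0.9; -0.1 1.21 0 0 -0.9; -0.18 1.4 0 0 -0.9; -0.26 1.59 0 0 -0.9")

```text
time_s: 26.2
position: [0.5709, 0.1654, 0.0625]
tool_rot: [[-0.995, 0.102, -0.0], [0.102, 0.995, 0.0], [0.0, 0.0, -1.0]]
ft_force: [-1.1, -0.9, 0.7]
grip_width: 0.0122
gripper_force: 58.6
```

Request:
move_arm(series="-0.09 0.18 0 0 -0.9; -0.19 0.36 0 0 -0.9; -0.29 0.54 0 0 -0.9; -0.39 0.72 0 0 -0.9; -0.49 0.9 0 0 -0.9; -0.59 1.08 0 0 -0.9; -0.69 1.26 0 0 -0.9; -0.78 1.44 0 0 -0.9")

```text
time_s: 27.2
position: [0.5802, 0.1789, 0.0625]
tool_rot: [[-0.995, 0.102, 0.0], [0.102, 0.995, -0.0], [-0.0, -0.0, -1.0]]
ft_force: [0.3, -0.9, 0.9]
grip_width: 0.0125
gripper_force: 58.6
```

Request:
move_arm(series="-0.08 0.19 0 0 -0.9; -0.16 0.38 0 0 -0.9; -0.22 0.57 0 0 -0.9; -0.27 0.77 0 0 -0.9; -0.29 0.98 0 0 -0.9; -0.3 1.18 0 0 -0.9; -0.29 1.39 0 0 -0.9; -0.26 1.59 0 0 -0.9")

```text
time_s: 28.2
position: [0.5843, 0.1944, 0.0625]
tool_rot: [[-0.995, 0.102, 0.0], [0.102, 0.995, -0.0], [-0.0, -0.0, -1.0]]
ft_force: [0.2, -0.7, 0.7]
grip_width: 0.0126
gripper_force: 58.6
```

```bash
python3 - <<'E'
from plan import *
import stroke
print("target now",stroke.P[32], "end",stroke.P[40])
rows([[*stroke.P[40],62.5]])
E
```

```text
len 82.0110121311383 40 rows 16.40220242622766 mm/s
start err [-12.41084859 -60.44613677]
0 0.10 0.18 0 0 -0.9; 0.20 0.36 0 0 -0.9; 0.30 0.54 0 0 -0.9; 0.39 0.72 0 0 -0.9; 0.48 0.90 0 0 -0.9; 0.56 1.10 0 0 -0.9; 0.62 1.29 0 0 -0.9; 0.67 1.49 0 0 -0.9
8 0.03 0.20 0 0 -0.9; 0.04 0.41 0 0 -0.9; 0.03 0.61 0 0 -0.9; 0.00 0.82 0 0 -0.9; -0.04 1.01 0 0 -0.9; -0.10 1.21 0 0 -0.9; -0.18 1.40 0 0 -0.9; -0.26 1.59 0 0 -0.9
16 -0.09 0.18 0 0 -0.9; -0.19 0.36 0 0 -0.9; -0.29 0.54 0 0 -0.9; -0.39 0.72 0 0 -0.9; -0.49 0.90 0 0 -0.9; -0.59 1.08 0 0 -0.9; -0.69 1.26 0 0 -0.9; -0.78 1.44 0 0 -0.9
24 -0.08 0.19 0 0 -0.9; -0.16 0.38 0 0 -0.9; -0.22 0.57 0 0 -0.9; -0.27 0.77 0 0 -0.9; -0.29 0.98 0 0 -0.9; -0.30 1.18 0 0 -0.9; -0.29 1.39 0 0 -0.9; -0.26 1.59 0 0 -0.9
32 0.05 0.20 0 0 -0.9; 0.11 0.39 0 0 -0.9; 0.19 0.59 0 0 -0.9; 0.27 0.77 0 0 -0.9; 0.36 0.95 0 0 -0.9; 0.46 1.13 0 0 -0.9; 0.56 1.31 0 0 -0.9; 0.67 1.49 0 0 -0.9
target now [584.56559584 194.10520121] end [579.47415049 209.61211166]
at [584.3 194.4  62.5] yaw 84.1 ft [ 0.2 -0.7  0.7] t 28.2 grip 12.6 q6 -77
[0.64 1.46 0.  ] 0
```

Request:
move_arm(series="0.05 0.2 0 0 -0.9; 0.11 0.39 0 0 -0.9; 0.19 0.59 0 0 -0.9; 0.27 0.77 0 0 -0.9; 0.36 0.95 0 0 -0.9; 0.46 1.13 0 0 -0.9; 0.56 1.31 0 0 -0.9; 0.67 1.5 0 0 -0.9")

```text
time_s: 29.2
position: [0.5791, 0.2101, 0.0625]
tool_rot: [[-0.995, 0.102, 0.0], [0.102, 0.995, -0.0], [-0.0, 0.0, -1.0]]
ft_force: [0.3, -0.2, 0.8]
grip_width: 0.0124
gripper_force: 58.6
```

Request:
move_arm(series="0 0.02 0 0 -0.9; 0 0.02 0 0 -0.9; 0 0.02 -0.5 0 -0.9; 0 0.02 -2 0 -0.9; 0 0.02 -5 0 -0.9; 0 0.02 -9 0 -0.9; 0 0.02 -9 0 -0.9")

```text
time_s: 30.08
position: [0.5807, 0.2104, 0.1567]
tool_rot: [[-0.995, 0.102, 0.007], [0.102, 0.995, 0.001], [-0.007, 0.002, -1.0]]
ft_force: [-0.4, 0.2, -0.9]
grip_width: 0.0121
gripper_force: 58.5
```

```bash
python3 - <<'E'
from plan import *
rows([[455.2,-79.1,152]])
im=optics.get_image("scene"); cv2.imwrite("pics/s8.png",im["pixels"])
for n in ("tile","latch_knob","stylus"): print(n,[(np.round(np.array(d["point"])*1000).tolist(),round(d["score"],2)) for d in spotter.mark_of(n,"scene")][:3])
E
```

```text
at [580.7 210.4 156.7] yaw 84.1 ft [-0.4  0.2 -0.9] t 30.075 grip 12.1 q6 -75
[  9.52 -30.08   0.35] 0
tile [([574.0, 171.0, 11.0], 0.67)]
latch_knob [([517.0, 187.0, 49.0], 0.69), ([586.0, 191.0, 23.0], 0.22)]
stylus [([581.0, 214.0, 170.0], 0.76), ([632.0, 30.0, 41.0], 0.61), ([461.0, 13.0, 38.0], 0.47)]
```

Request:
move_arm(series="1.5 -5 0 0 -0.9; 3.1 -10 0 0 -0.9; 4.7 -15 0 0 -0.9; 6.2 -20 0 0 -0.9; 7.8 -25 0 0 -0.9; 9.4 -30.06 0 0 -0.9; 9.4 -30.06 0 0 -0.9; 9.4 -30.06 0 0 -0.9")

```text
time_s: 31.28
position: [0.4548, -0.079, 0.1521]
tool_rot: [[-0.995, 0.103, -0.001], [0.103, 0.995, 0.001], [0.001, 0.001, -1.0]]
ft_force: [0.9, 0.4, -0.4]
grip_width: 0.0121
gripper_force: 58.7
```

Request:
move_arm(series="0 0 0 0 -0.9; 0 0 0 0 -0.9; 0 0 0 0 -0.9")

```text
time_s: 31.65
position: [0.4551, -0.0788, 0.1525]
tool_rot: [[-0.995, 0.101, -0.0], [0.101, 0.995, 0.0], [0.0, 0.0, -1.0]]
ft_force: [0.2, 0.3, -0.1]
grip_width: 0.0125
gripper_force: 58.7
```

```bash
python3 - <<'E'
from plan import *
rows([[455.2,-79.1,105],[455.2,-79.1,48.8]])
im=optics.get_image("scene")
for n in ("stylus","stand_hole"): print(n,[(np.round(np.array(d["point"])*1000).tolist(),round(d["score"],2)) for d in spotter.mark_of(n,"scene")][:3])
E
```

```text
at [455.1 -78.8 152.5] yaw 84.2 ft [ 0.2  0.3 -0.1] t 31.65 grip 12.5 q6 -109
[-0.02 -0.03  4.75] 0
[-0.02 -0.03 10.37] 0
stylus [([457.0, -76.0, 165.0], 0.9), ([461.0, 13.0, 40.0], 0.78)]
stand_hole [([453.0, -76.0, 59.0], 0.67), ([568.0, 154.0, 20.0], 0.39)]
```

Request:
move_arm(series="0 -0.03 2 0 -0.9; 0 -0.03 4 0 -0.9; 0 -0.03 5.5 0 -0.9; 0 -0.03 7 0 -0.9; 0 -0.03 8.5 0 -0.9; 0 -0.03 9.7 0 -0.9; 0 -0.03 10.3 0 -0.9; 0 -0.03 10.35 0 -0.9")

```text
time_s: 32.8
position: [0.4549, -0.0796, 0.0489]
tool_rot: [[-0.995, 0.102, -0.0], [0.102, 0.995, 0.0], [0.0, 0.0, -1.0]]
ft_force: [0.4, -0.1, -0.7]
grip_width: 0.0123
gripper_force: 58.7
```

Request:
move_arm(series="0 0 0.05 0 -0.9; 0 0 0.07 0 -0.9; 0 0 0.07 0 -0.9")

```text
time_s: 33.17
position: [0.455, -0.0796, 0.0485]
tool_rot: [[-0.995, 0.102, 0.0], [0.102, 0.995, -0.0], [-0.0, -0.0, -1.0]]
ft_force: [0.1, -0.3, -0.2]
grip_width: 0.0123
gripper_force: 58.7
```

Request:
move_arm(series="0 0 0.03 0 -0.9; 0 0 0.05 0 -0.9; 0 0 0.05 0 -0.1; 0 0 0.05 0 -0.1; 0 0 0.05 0 -0.1; 0 0 0.05 0 -0.1")

```text
time_s: 33.92
position: [0.4549, -0.0795, 0.0478]
tool_rot: [[-0.995, 0.102, -0.0], [0.102, 0.995, 0.0], [0.0, 0.0, -1.0]]
ft_force: [0.2, -0.0, -0.5]
grip_width: 0.0385
gripper_force: 0.0
```

Request:
move_arm(series="0 0 -1 0 -0.1; 0 0 -3 0 -0.1; 0 0 -6 0 -0.1; 0 0 -10 0 -0.1; 0 0 -14 0 -0.1; 4 0 -16 0 -0.1; 8 0 -16 0 -0.1; 10 0 -16 0 -0.1")

```text
time_s: 34.92
position: [0.3538, -0.0689, 0.2087]
tool_rot: [[-0.995, 0.102, 0.001], [0.102, 0.995, -0.001], [-0.001, -0.001, -1.0]]
ft_force: [0.2, -0.2, 0.1]
grip_width: 0.0385
gripper_force: 0.0
```

```bash
python3 - <<'E'
from plan import *
rows([])
for c in ("scene","top"):
  im=optics.get_image(c)
  for n in ("stylus","stand_hole","latch_knob","tile","pinch_pot","stamp","cone_plug"): print(c,n,[(np.round(np.array(d["point"])*1000).tolist(),round(d["score"],2)) for d in spotter.mark_of(n,c)][:3])
  if c=="scene": cv2.imwrite("pics/s9.png",cv2.resize(im["pixels"][170:410,180:500],(800,600),interpolation=cv2.INTER_CUBIC))
E
```

```text
at [353.8 -68.9 208.7] yaw 84.1 ft [ 0.2 -0.2  0.1] t 34.925 grip 38.5 q6 -114
scene stylus [([459.0, -77.0, 59.0], 0.83), ([591.0, 172.0, 32.0], 0.7), ([572.0, 134.0, 27.0], 0.61)]
scene stand_hole [([454.0, -80.0, 57.0], 0.9)]
scene latch_knob [([518.0, 190.0, 50.0], 0.5)]
scene tile [([576.0, 172.0, 13.0], 0.74)]
scene pinch_pot [([489.0, 396.0, 4.0], 0.76)]
scene stamp []
scene cone_plug []
top stylus [([638.0, 31.0, 37.0], 0.63), ([458.0, 16.0, 35.0], 0.61), ([457.0, -80.0, 59.0], 0.54)]
top stand_hole [([584.0, 188.0, 26.0], 0.41), ([580.0, 182.0, 24.0], 0.19)]
top latch_knob [([515.0, 192.0, 53.0], 0.79)]
top tile [([574.0, 171.0, 13.0], 0.68)]
top pinch_pot [([495.0, 391.0, -1.0], 0.84)]
top stamp [([620.0, 423.0, -4.0], 0.59), ([580.0, 170.0, -1.0], 0.42), ([579.0, 214.0, 21.0], 0.39)]
top cone_plug [([651.0, 303.0, -2.0], 0.44)]
```

View pics/s9.png

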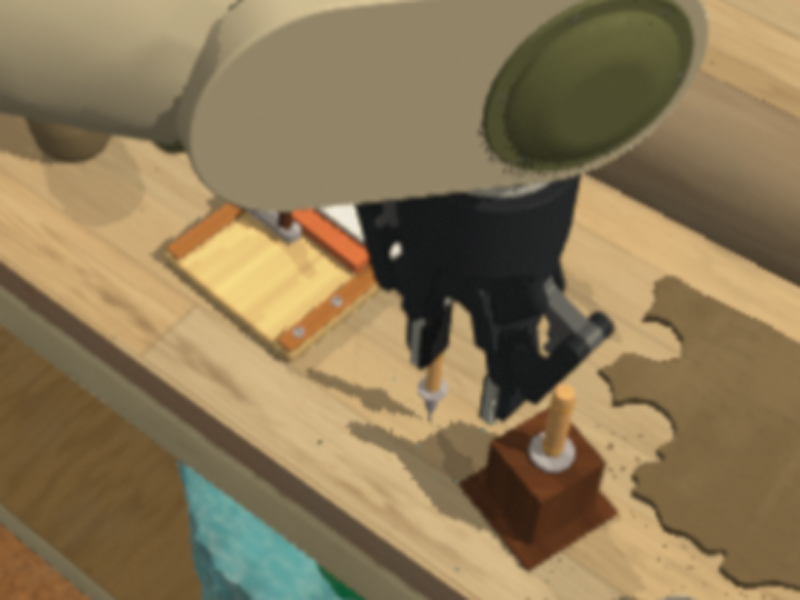

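The picture shows the stylus upright in the stand with its collar on the block (555,450). The small tan stylus is untouched (432,390), the latch lies across behind the tile (285,225), and the gripper is clear. I'm handing it in.

```bash
python3 -c "
from rig import order; print(order.close_job())"
```

```text
the job is handed in; nothing more can be done
None
```

I handed the job in at about 35 s of robot time: the tile is home against the end stop and latched, the line was drawn in one stroke from the eye to the far end of the slot, and the stylus is back upright in its stand. The drawn line itself was not inspected in a picture.

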